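# Find the hidden catch and open the battery cover

## Task

The black sliding cover of the grey battery unit is locked by a hidden push catch: one of the six look-alike flush tiles in the flat panel in front of the cover. With the fingertips, feel along the tiles for the one that gives way, press it in until the cover springs loose, then push the cover by its front edge all the way open and come away clear. Pick nothing up, and leave the jar, bottle and tape roll around the unit where they stand.

Things in the scene. Friction and masses are not known exactly. Their poses are not given: they have to be found in the camera images.
- unit: Grey battery unit, 234 x 256 x 50 mm (x, y, z), fixed to the table; cover and rails stand up to 15 mm higher. Origin: centre of its underside, on the table. Its own x axis points from the tile panel to the rear deck, the way the cover opens; y along the row of tiles; z up.
- panel (a point): Centre of the tile panel, on its top face 50 mm above the table; axes as the unit's. Six light grey tiles in one row along y, each 46 mm (x) by 37 mm (y), centres at y = -95, -57, -19, 19, 57, 95 mm, x = 0 from here; all flush and alike. Five are rigid; one, a different one each time, is the catch. Before them is a rim 13 mm wide, behind them (from x = 23 mm) a flat bar, all at tile height.
- catch (a joint): How far the catch tile is pressed straight down: 0 flush, 0.006 m at the bottom. Its spring takes about 2 N to start and 6 N at the bottom; the cover is let go 3 to 5 mm down; it springs back when left. A fingertip that overlaps a neighbouring tile cannot push it in.
- cover (a joint): How far the cover has slid along the unit's +x: 0 closed and locked, about 0.014 m or a little more after it has sprung loose, 0.060 m fully open (a stop). Once loose it slides with about 1 N of friction and stays where it is left.
- cover_edge (a point): Middle of the upper front edge of the black cover (moves with it; axes as the unit's), 62.5 mm above the table. The cover is a slab 100 mm (x) by 202 mm (y), 12 mm thick, on the unit's deck between two side rails; its upright front face looks toward the tiles and rises 12.5 mm above them; closed, it is 34 mm behind the tile centres.
- jar_mid (a point): Bystander: jar with green cap, 54 mm across, 104 mm tall, loose; point at mid height.
- bottle_mid (a point): Bystander: small stoppered glass bottle, 38 mm across, 70 mm tall, loose; point at mid height.
- tape_mid (a point): Bystander: pale green roll of tape lying flat, 67 mm across, 19 mm high, loose; point at mid height.

How it is judged:
By the outcome, as a careful person would: the job done as asked, in the order asked, and still so for the second after the job is handed in, with the robot touching nothing.
It also fails if it takes over 51 s, if anything falls off the work surface, if the arm or the gripper's body presses on something with over 40 N, if the wrist force passes 120 N, or if a joint passes its speed limit or range.

## Robot

A 6-joint arm with a two-finger parallel gripper is mounted at the origin on the work surface; the furniture and walls round the work are solid. World frame = base frame: x ahead of the robot, y to its left, z up, the work surface at z = 0. Lengths are in m, angles in rad, forces in N, time in s.
With the tool pointing down it reaches from about 0.275 to 1 m from the base axis. Payload 8.4 kg.
Tool frame: the origin (TCP) lies at the very end of the fingers, on their centre line; the grasp point (between the pads) lies 19 mm behind it; z points along the fingers, y is the direction in which the jaws open and shut (so a half turn about z gives the same grasp; the last joint's range is limited). The gripper opens to 85 mm and grips with 20 to 120 N. Pads are 22 mm wide; open, the fingers measure 114 mm over their backs; the gripper's body (76 mm by 85 mm) begins 54 mm behind the grasp point. The pads swing forward as they close: fully open they stand 13 mm farther back than shut.
Start: joints at [-1.27, 0.353, 1.633, -0, 1.155, -0.002], TCP at [0.186, -0.597, 0.231] pointing down, gripper open.
Joint ranges: [-2.63, 2.63], [-0.92, 2.1], [0.06, 2.66], [-1.3, 4.44], [0, 2.69], [-3.02, 3.02]. Speed limits (rad/s): [2.22, 2.22, 2.79, 3.14, 3.14, 3.14].

## Interface

Orientations are given as a unit quaternion [x, y, z, w].
In Python, from station import arm gives the robot as it stands.
- The arm moves only by the shell command python3 -m pendant 'ROWS' [FORCE]. ROWS is a JSON object of lists of equal length, an entry for each row: "xyz": the shift along the world's x, y, z in m, a list of three; "turn": the turn, a rotation vector about the world's x, y, z in rad, a list of three; "fingers": the opening, from -1 (shut) to 1 (fully open). In form: {"xyz": [[dx, dy, dz], ...], "turn": [[wx, wy, wz], ...], "fingers": [fingers, ...]}. A call has 1 to 12 rows; each row is the pose to reach, as a shift and turn from the pose commanded when the call began; what a row does not reach only later rows make up. A row lasts 1/10 s, in which the tool goes at most 50 mm and 8.59 degrees, less where a joint would pass 70% of its speed; a pose out of reach is approached as far as the arm can. A call with a gripper value outside its range is refused whole. The fingers move at their own pace and stop on an object; FORCE is the grip in N (left out, the last holds). Time passes only in rows, so rows that repeat a pose let the fingers close. It gives the time, the measured TCP pose, the force and the opening at its end, in the units of the state.
- arm.sense(): the state, without advancing time (a new reading comes with each control period).
- arm.camera(name): name is "scene" or "top" or "wrist"; returns a dict with "image" (480x640x3 uint8, blue, green, red), "fx", "fy", "cx", "cy" (pixels), "R" (3x3) and "t" (3): a world point X has camera coordinates R X + t. Camera axes: x right, y down, z forward; pixel columns grow to the right and rows downward; lengths in m; the calibration is good to about 2 mm. A picture is of the moment at which its call begins. There is no depth.
- arm.finish_job(): hands the job in, once; it reports no verdict.
The state is a dict: "t": time; "q": joint angles; "joint_velocities": joint speeds; "joint_efforts": joint torques, N m; "eef_pos": TCP position; "tool_rot": TCP orientation; "wrist_force": force on the tool from outside, world axes, zero at the start; "ft_torque": the same for the moment, N m; "gripper_width": finger opening in m.
Only numpy, scipy, OpenCV 4.12 (cv2) and the standard library are available. Lean on these libraries where they do the work, as an engineer would, in place of code of your own. Each camera call takes 0.05 s, during which the arm holds its last target. There are 200 camera calls.

## Working session

There is one attempt and no reset: what is moved stays moved. The work goes in short steps, Python scripts to look and compute and a shell command to move; the robot and the scene stay as the last step left them, time stands still between calls to the robot, and variables do not carry over. Pictures are saved under pics/ and viewed, about 8 in all and at most 12, crops included, and the job is handed in when it is done.

```bash
mkdir -p pics; ls; python3 - <<'E'
from station import arm
import cv2,numpy as np
for n in("scene","top"):
    c=arm.camera(n); cv2.imwrite(f"pics/{n}0.png",c["image"]); np.savez(f"{n}0.npz",**c)
    print(n,c["fx"],c["cx"],c["cy"],(-c["R"].T@c["t"]).round(3))
s=arm.sense();print(s)
E
```

```text
pics
scene 502.26244082043075 319.8619495275489 235.27894198162764 [0.187 0.668 0.683]
top 555.9108865109403 324.0498597070936 242.97289484914185 [0.514 0.039 0.989]
{'t': 0.1, 'q': array([-1.27039304e+00,  3.53595553e-01,  1.63406280e+00, -6.47153512e-06,
        1.15521262e+00, -2.38920873e-03]), 'joint_velocities': array([-1.74519184e-03, -2.50156617e-03, -4.15775321e-04, -6.68056957e-04,
       -4.05406120e-05, -4.16543952e-04]), 'joint_efforts': array([ 3.17040235e-05, -6.06358910e+01, -3.42819500e+01, -1.27439266e-04,
        3.90587171e-03, -2.55047661e-05]), 'eef_pos': array([ 0.18624265, -0.59615062,  0.23062505]), 'tool_rot': array([ 9.88561062e-01,  1.50819819e-01, -9.78143127e-05, -6.31640130e-04]), 'wrist_force': array([0.49832423, 0.37772418, 0.32404668]), 'ft_torque': array([ 0.01031851, -0.05705915,  0.04828831]), 'gripper_width': 0.08561385546227487}
```

View pics/top0.png

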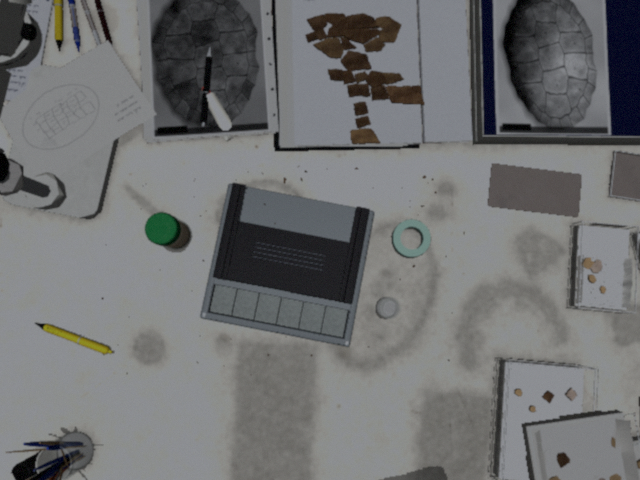

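View pics/scene0.png

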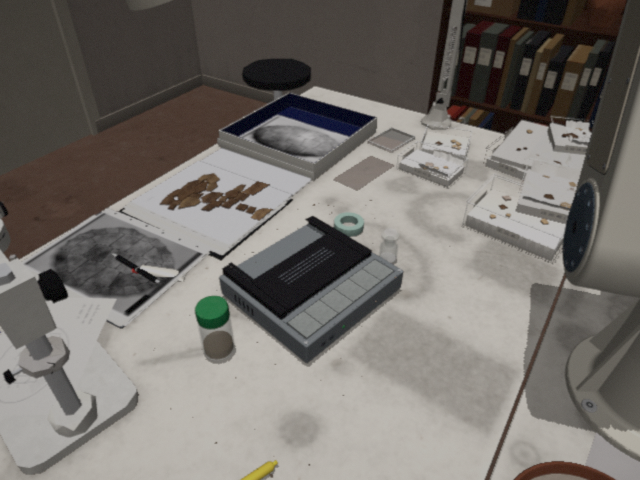

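The top view shows the unit with corners at about (228,183), (374,208), (350,345) and (201,319). The tiles run from (222,300) to (337,320). The jar is at (163,228), the bottle at (387,308) and the tape at (411,238).

```bash
python3 - <<'E'
import cv2
a=cv2.imread("pics/top0.png")[270:355,190:400]
cv2.imwrite("pics/crop.png",cv2.convertScaleAbs(cv2.resize(a,None,fx=3.8,fy=3.8,interpolation=cv2.INTER_CUBIC),alpha=1.5))
E
```

```text
(no output)
```

View pics/crop.png

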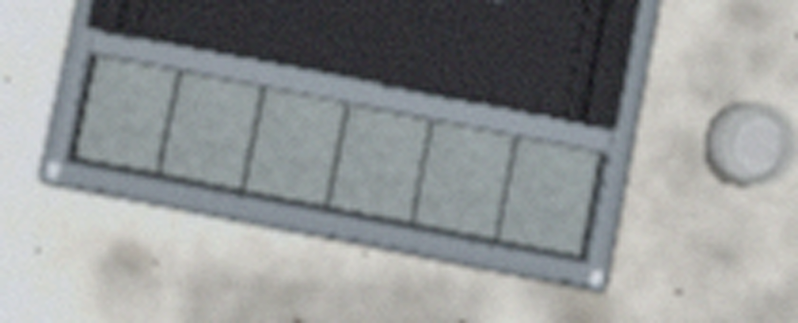

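```bash
cat > h.py <<'E'
import numpy as np,cv2
from station import arm
def ray(c,u,v,z):
    d=np.array(c["R"]).T@np.array([(u-c["cx"])/c["fx"],(v-c["cy"])/c["fy"],1]);o=-np.array(c["R"]).T@np.array(c["t"])
    return (o+d*(z-o[2])/d[2])
E
python3 - <<'E'
from h import *
c={k:v for k,v in np.load("top0.npz").items()}
P=np.array([ray(c,190+(u+.5)/3.8-.5,270+(v+.5)/3.8-.5,.05)[:2] for u,v in[(92,56),(603,152),(585,256),(75,160)]])
L=np.array([[23,113.5],[23,-113.5],[-23,-113.5],[-23,113.5]])/1000
print(P.round(4))
z=P@[1,1j];l=L@[1,1j];zc=z-z.mean();r=np.vdot(l,zc)/np.vdot(l,l)
print("scale",abs(r),"yaw",np.angle(r),"centre",z.mean())
u=r/abs(r)
for y in(-95,-57,-19,19,57,95):print(y,np.round(z.mean()+u*1j*y/1000,4))
print("edge",z.mean()+u*.034)
for n,p,h in(("jar",(163,228),.104),("bottle",(387,308),.07),("tape",(411,238),.019)):
    q=ray(c,*p,h);print(n,q.round(3),(q[:2]@[1,1j]-z.mean())/u)
p=arm.sense()["eef_pos"];print("p0",p)
E
```

```text
[[ 0.5373  0.219 ]
 [ 0.4917 -0.0065]
 [ 0.4465  0.0023]
 [ 0.4917  0.2263]]
scale 1.0099758348371195 yaw -0.1983679343608057 centre (0.49180375869116827+0.11029762918617685j)
-95 (0.4731+0.0172j)
-57 (0.4806+0.0544j)
-19 (0.4881+0.0917j)
19 (0.4955+0.1289j)
57 (0.503+0.1662j)
95 (0.5105+0.2034j)
edge (0.5251370021608622+0.10359726503263218j)
jar [0.627 0.29  0.104] (0.09723018657599541+0.2032430057421952j)
bottle [ 0.494 -0.069  0.07 ] (0.03743305727723129-0.1754978245801166j)
tape [ 0.614 -0.12   0.019] (0.16554224797093683-0.20210564303561834j)
p0 [ 0.18624265 -0.59615062  0.23062505]
```

```bash
python3 -m pendant '{"xyz":[[0.02,0.045,0],[0.04,0.09,0],[0.06,0.135,0],[0.08,0.18,0],[0.1,0.22,0],[0.12,0.265,0],[0.14,0.31,0],[0.165,0.355,0],[0.185,0.4,0],[0.205,0.44,0],[0.225,0.48,0],[0.245,0.525,0]],"turn":[[0,0,0.09],[0,0,0.18],[0,0,0.27],[0,0,0.36],[0,0,0.45],[0,0,0.54],[0,0,0.63],[0,0,0.72],[0,0,0.81],[0,0,0.9],[0,0,0.98],[0,0,1.07]],"fingers":[-1,-1,-1,-1,-1,-1,-1,-1,-1,-1,-1,-1]}' 20; python3 -c "
from h import *
s=arm.sense();print(s['q'],s['wrist_force'])
c=arm.camera('wrist');cv2.imwrite('pics/w1.png',c['image'])"
```

```text
t: 1.3
eef_pos: [0.4318, -0.0699, 0.2313]
tool_rot: [0.773, 0.635, 0.0, 0.0]
wrist_force: [1.3, -0.5, 0.0]
gripper_width: 0.0
[-1.63751978e-01  5.42234717e-02  2.01390376e+00 -2.88202105e-04
  1.07310497e+00  3.11412853e-02] [ 1.29030191 -0.52962061  0.04487311]
```

```bash
python3 -m pendant '{"xyz":[[0.012,0.025,-0.03],[0.025,0.055,-0.07],[0.041,0.087,-0.11],[0.041,0.087,-0.13],[0.041,0.087,-0.14],[0.041,0.087,-0.14]],"turn":[[0,0,0],[0,0,0],[0,0,0],[0,0,0],[0,0,0],[0,0,0]],"fingers":[-1,-1,-1,-1,-1,-1]}'; python3 -c "
from h import *
c=arm.camera('wrist');cv2.imwrite('pics/w2.png',c['image'])
c=arm.camera('top');cv2.imwrite('pics/t2.png',cv2.resize(c['image'][240:390,170:420],None,fx=3,fy=3))"
```

```text
t: 1.95
eef_pos: [0.4711, 0.0152, 0.0902]
tool_rot: [0.773, 0.634, -0.001, -0.001]
wrist_force: [-0.4, -0.1, 0.4]
gripper_width: 0.0
```

View pics/w2.png

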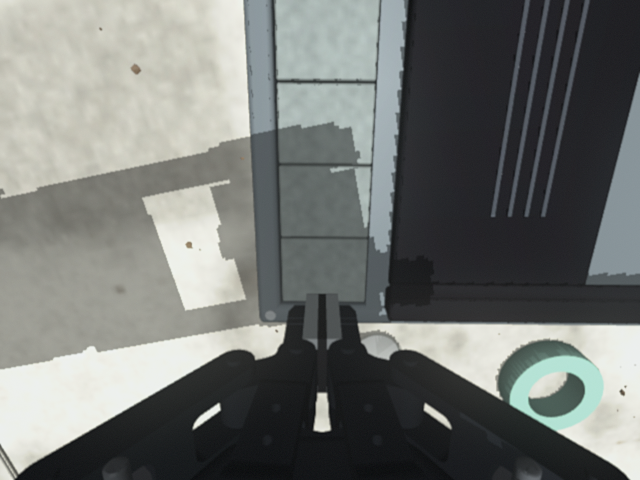

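The wrist view shows the shut fingertips at (322,295) above the end tile. The tile boundaries are at rows 303, 237, 164 and 80, and the tile columns run from about 280 to 370.

```bash
python3 - <<'E'
from h import *
c=arm.camera("wrist")
o=np.array([.4918,.1103]);a=-.1984;ux=np.array([np.cos(a),np.sin(a)]);uy=np.array([-ux[1],ux[0]])
for uv in[(282,301),(366,301),(280,237.5),(368,238.5),(278,164),(372,164),(274,80),(376,82)]:
    p=ray(c,*uv,.05)[:2]-o;print(uv,(p@ux*1e3).round(1),(p@uy*1e3).round(1))
p=arm.sense()["eef_pos"][:2]-o;print("tcp",p@ux,p@uy)
E
```

```text
(282, 301) -22.9 -114.0
(366, 301) 24.5 -114.0
(280, 237.5) -22.6 -76.4
(368, 238.5) 24.1 -77.0
(278, 164) -22.2 -38.0
(372, 164) 24.6 -38.0
(274, 80) -22.7 0.5
(376, 82) 24.8 -0.4
tcp 0.00037791166345279453 -0.09728871282183899
```

```bash
python3 -m pendant '{"xyz":[[0,0,-0.02],[0,0,-0.032],[0,0,-0.037],[0,0,-0.039],[0,0,-0.040],[0,0,-0.041],[0,0,-0.041]],"turn":[[0,0,0],[0,0,0],[0,0,0],[0,0,0],[0,0,0],[0,0,0],[0,0,0]],"fingers":[-1,-1,-1,-1,-1,-1,-1]}'
```

```text
t: 2.8
eef_pos: [0.4726, 0.0155, 0.0506]
tool_rot: [0.774, 0.634, 0.0, 0.0]
wrist_force: [0.3, -0.4, -1.0]
gripper_width: -0.0002
```

```bash
python3 -m pendant '{"xyz":[[0,0,-0.001],[0,0,-0.002],[0,0,-0.002]],"turn":[[0,0,0],[0,0,0],[0,0,0]],"fingers":[-1,-1,-1]}'
```

```text
t: 3.1
eef_pos: [0.4727, 0.0155, 0.05]
tool_rot: [0.774, 0.634, 0.0, 0.0]
wrist_force: [-7.2, -0.8, 26.6]
gripper_width: -0.0001
```

```bash
python3 -m pendant '{"xyz":[[0,0,0.008],[0.0035,0.018,0.008],[0.0075,0.039,0.008],[0.0075,0.039,0.006],[0.0075,0.039,0.003],[0.0075,0.039,0.001],[0.0075,0.039,0],[0.0075,0.039,0]],"turn":[[0,0,0],[0,0,0],[0,0,0],[0,0,0],[0,0,0],[0,0,0],[0,0,0],[0,0,0]],"fingers":[-1,-1,-1,-1,-1,-1,-1,-1]}'
```

```text
t: 3.9
eef_pos: [0.4797, 0.0542, 0.0499]
tool_rot: [0.774, 0.633, 0.0, -0.0]
wrist_force: [-9.3, 3.9, 32.8]
gripper_width: -0.0001
```

Rigid too. On to the next tile.

```bash
python3 -m pendant '{"xyz":[[0,0,0.008],[0.0035,0.018,0.008],[0.0075,0.0375,0.008],[0.0075,0.0375,0.006],[0.0075,0.0375,0.003],[0.0075,0.0375,0.001],[0.0075,0.0375,0],[0.0075,0.0375,0]],"turn":[[0,0,0],[0,0,0],[0,0,0],[0,0,0],[0,0,0],[0,0,0],[0,0,0],[0,0,0]],"fingers":[-1,-1,-1,-1,-1,-1,-1,-1]}'
```

```text
t: 4.7
eef_pos: [0.487, 0.0912, 0.0499]
tool_rot: [0.774, 0.633, -0.0, -0.0]
wrist_force: [-9.0, 0.4, 34.0]
gripper_width: 0.0
```

```bash
python3 -m pendant '{"xyz":[[0,0,0.008],[0.0035,0.018,0.008],[0.0075,0.0375,0.008],[0.0075,0.0375,0.006],[0.0075,0.0375,0.003],[0.0075,0.0375,0.001],[0.0075,0.0375,0],[0.0075,0.0375,0]],"turn":[[0,0,0],[0,0,0],[0,0,0],[0,0,0],[0,0,0],[0,0,0],[0,0,0],[0,0,0]],"fingers":[-1,-1,-1,-1,-1,-1,-1,-1]}'
```

```text
t: 5.5
eef_pos: [0.4944, 0.1285, 0.0499]
tool_rot: [0.774, 0.633, -0.0, -0.0]
wrist_force: [-9.2, -0.1, 33.3]
gripper_width: -0.0002
```

```bash
python3 -m pendant '{"xyz":[[0,0,0.008],[0.0035,0.018,0.008],[0.0075,0.0375,0.008],[0.0075,0.0375,0.006],[0.0075,0.0375,0.003],[0.0075,0.0375,0.001],[0.0075,0.0375,0],[0.0075,0.0375,0]],"turn":[[0,0,0],[0,0,0],[0,0,0],[0,0,0],[0,0,0],[0,0,0],[0,0,0],[0,0,0]],"fingers":[-1,-1,-1,-1,-1,-1,-1,-1]}'
```

```text
t: 6.3
eef_pos: [0.5018, 0.166, 0.0499]
tool_rot: [0.774, 0.633, -0.0, -0.0]
wrist_force: [-9.5, -1.5, 30.9]
gripper_width: -0.0
```

```bash
python3 -m pendant '{"xyz":[[0,0,0.008],[0.0035,0.018,0.008],[0.0075,0.0375,0.008],[0.0075,0.0375,0.006],[0.0075,0.0375,0.003],[0.0075,0.0375,0.001],[0.0075,0.0375,0],[0.0075,0.0375,0]],"turn":[[0,0,0],[0,0,0],[0,0,0],[0,0,0],[0,0,0],[0,0,0],[0,0,0],[0,0,0]],"fingers":[-1,-1,-1,-1,-1,-1,-1,-1]}'
```

```text
t: 7.1
eef_pos: [0.5096, 0.204, 0.0481]
tool_rot: [0.774, 0.634, -0.0, -0.0]
wrist_force: [-0.7, 0.3, 2.1]
gripper_width: 0.0001
```

The sixth tile (y = +95) gives way: 48.1 mm at 2 N. I'll press it to about 5 mm.

```bash
python3 -m pendant '{"xyz":[[0,0,-0.001],[0,0,-0.002],[0,0,-0.003],[0,0,-0.004],[0,0,-0.004]],"turn":[[0,0,0],[0,0,0],[0,0,0],[0,0,0],[0,0,0]],"fingers":[-1,-1,-1,-1,-1]}'; python3 -c "
from h import *
c=arm.camera('top');cv2.imwrite('pics/t3.png',cv2.resize(c['image'][160:360,180:420],None,fx=3,fy=3))"
```

```text
t: 7.6
eef_pos: [0.5096, 0.2042, 0.0442]
tool_rot: [0.774, 0.634, -0.0, -0.0]
wrist_force: [-2.4, -0.2, 5.5]
gripper_width: -0.0001
```

View pics/t3.png

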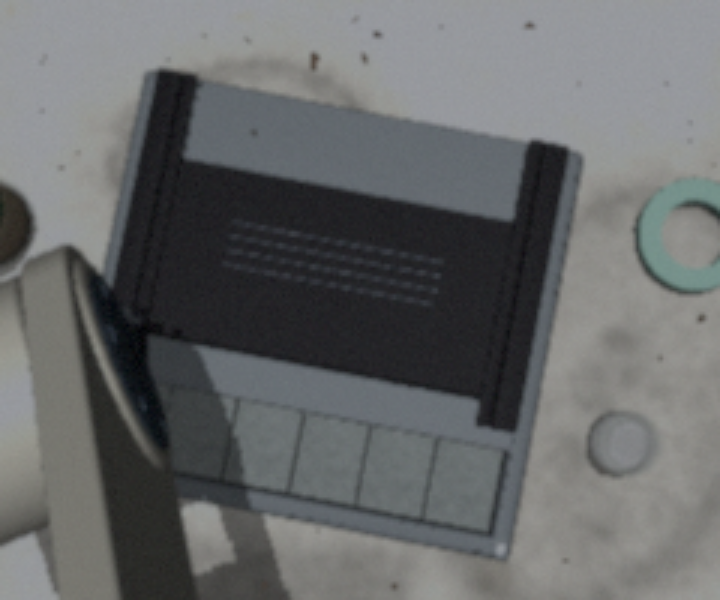

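The cover has sprung loose: its front edge is now well behind the bar and the rear deck is narrower. Next I'll lift, go to the middle of the front edge and lower in front of it.

```bash
python3 -m pendant '{"xyz":[[0,0,0.015],[0,0,0.03],[-0.001,-0.03,0.035],[-0.002,-0.065,0.035],[-0.004,-0.096,0.035],[-0.004,-0.096,0.025],[-0.004,-0.096,0.015],[-0.004,-0.096,0.011],[-0.004,-0.096,0.011]],"turn":[[0,0,0],[0,0,0],[0,0,0],[0,0,0],[0,0,0],[0,0,0],[0,0,0],[0,0,0],[0,0,0]],"fingers":[-1,-1,-1,-1,-1,-1,-1,-1,-1]}'; python3 -c "
from h import *
c=arm.camera('wrist');cv2.imwrite('pics/w3.png',c['image'])"
```

```text
t: 8.55
eef_pos: [0.5053, 0.1091, 0.0542]
tool_rot: [0.773, 0.634, -0.001, -0.0]
wrist_force: [0.1, 0.3, -0.7]
gripper_width: -0.0001
```

View pics/w3.png

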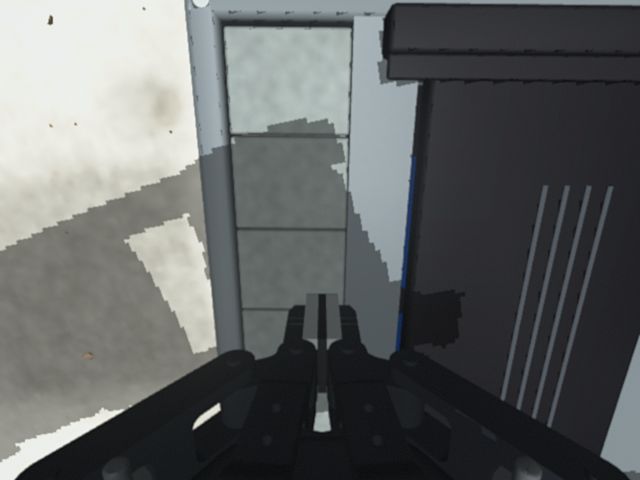

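The wrist view shows the fingertips at (322,300) in front of the cover's front face at column ~405, with a clear gap. The cover is loose. Pushing along the unit's +x.

```bash
python3 -m pendant '{"xyz":[[0.005,-0.001,0],[0.01,-0.002,0],[0.015,-0.003,0],[0.02,-0.004,0],[0.025,-0.005,0],[0.03,-0.006,0],[0.035,-0.007,0],[0.04,-0.008,0],[0.045,-0.009,0],[0.05,-0.01,0],[0.055,-0.011,0],[0.055,-0.011,0]],"turn":[[0,0,0],[0,0,0],[0,0,0],[0,0,0],[0,0,0],[0,0,0],[0,0,0],[0,0,0],[0,0,0],[0,0,0],[0,0,0],[0,0,0]],"fingers":[-1,-1,-1,-1,-1,-1,-1,-1,-1,-1,-1,-1]}'
```

```text
t: 9.8
eef_pos: [0.5618, 0.0973, 0.0553]
tool_rot: [0.774, 0.634, 0.0, 0.0]
wrist_force: [-0.4, -0.5, 0.1]
gripper_width: -0.0001
```

```bash
python3 -m pendant '{"xyz":[[0.003,-0.001,0],[0.006,-0.001,0],[0.009,-0.002,0],[0.011,-0.002,0],[0.013,-0.003,0],[0.013,-0.003,0]],"turn":[[0,0,0],[0,0,0],[0,0,0],[0,0,0],[0,0,0],[0,0,0]],"fingers":[-1,-1,-1,-1,-1,-1]}'; python3 -c "
from h import *
c=arm.camera('top');cv2.imwrite('pics/t4.png',cv2.resize(c['image'][160:360,180:420],None,fx=3,fy=3))"
```

```text
t: 10.4
eef_pos: [0.5731, 0.0949, 0.0551]
tool_rot: [0.774, 0.634, -0.001, -0.001]
wrist_force: [-4.5, 4.3, 2.2]
gripper_width: 0.0003
```

View pics/t4.png

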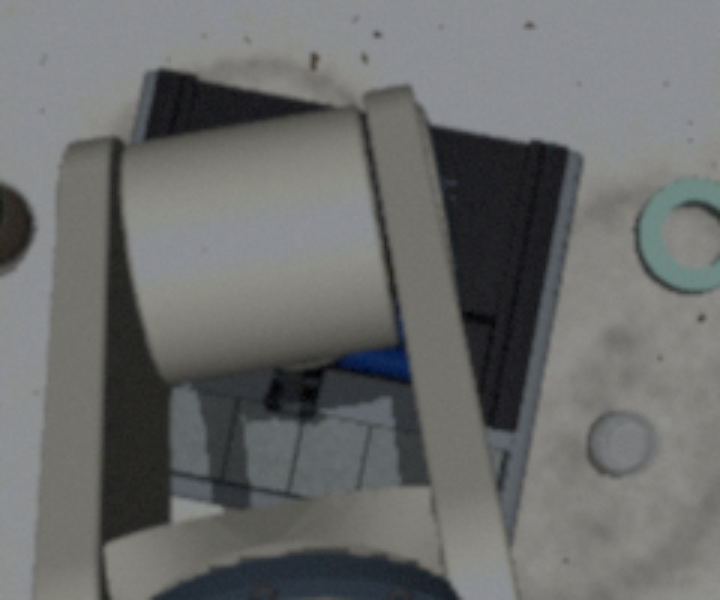

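The cover now reaches the rear of the rails and covers the rear deck. The force is rising, so I'll confirm the stop with a little more push.

```bash
python3 -m pendant '{"xyz":[[0.001,0,0],[0.002,0,0],[0.002,0,0],[0.002,0,0]],"turn":[[0,0,0],[0,0,0],[0,0,0],[0,0,0]],"fingers":[-1,-1,-1,-1]}'
```

```text
t: 10.85
eef_pos: [0.5733, 0.0949, 0.055]
tool_rot: [0.774, 0.634, -0.002, -0.002]
wrist_force: [-10.3, 4.4, 6.9]
gripper_width: -0.0002
```

The TCP has stalled while the force climbs, so the cover is on its stop. Back off, lift and clear away.

```bash
python3 -m pendant '{"xyz":[[-0.01,0.002,0],[-0.025,0.005,0],[-0.025,0.005,0.03],[-0.025,0.005,0.08],[-0.03,0,0.13],[-0.05,-0.04,0.17],[-0.07,-0.085,0.17],[-0.09,-0.13,0.17],[-0.11,-0.175,0.17],[-0.13,-0.22,0.17],[-0.15,-0.265,0.17],[-0.15,-0.265,0.17]],"turn":[[0,0,0],[0,0,0],[0,0,0],[0,0,0],[0,0,0],[0,0,0],[0,0,0],[0,0,0],[0,0,0],[0,0,0],[0,0,0],[0,0,0]],"fingers":[-1,-1,-1,-1,-1,-1,-1,-1,-1,-1,-1,-1]}'; python3 - <<'E'
from h import *
c=arm.camera('top');cv2.imwrite('pics/t5.png',cv2.resize(c['image'][140:380,130:450],None,fx=2.5,fy=2.5))
np.savez("t5.npz",**c)
E
```

```text
t: 12.05
eef_pos: [0.4237, -0.1746, 0.2255]
tool_rot: [0.775, 0.632, -0.0, 0.001]
wrist_force: [0.1, 0.1, 0.9]
gripper_width: 0.0002
```

View pics/t5.png

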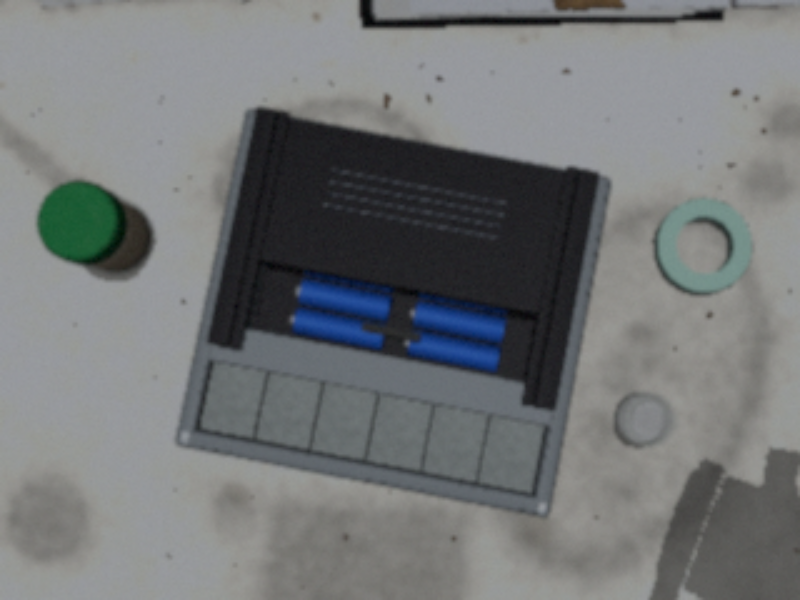

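The cover is fully back, with its front edge running from (262,263) to (537,312) in the crop. The batteries are exposed, and the jar, bottle and tape look unmoved. A numeric check, then I'll hand in.

```bash
python3 - <<'E'
from h import *
c=dict(np.load("t5.npz").items());o=np.array([.4918,.1103]);a=-.1984;ux=np.array([np.cos(a),np.sin(a)])
for u,v in[(262,263),(400,288),(537,312)]:print(((ray(c,130+u/2.5,140+v/2.5,.0625)[:2]-o)@ux-.034).round(4))
d=np.abs(c["image"].astype(int)-np.load("top0.npz")["image"]).max(2)
for n,(x,y) in dict(jar=(163,228),bottle=(387,308),tape=(411,238)).items():print(n,(d[y-22:y+22,x-22:x+22]>40).sum())
s=arm.sense();print(s["t"],s["wrist_force"],abs(s["joint_velocities"]).max())
E
```

```text
0.0598
0.0602
0.0611
jar 0
bottle 2
tape 0
12.1 [ 0.05531498 -0.15488745  0.60888666] 0.07144699099331266
```

```bash
python3 -m pendant '{"xyz":[[0,0,0],[0,0,0],[0,0,0]],"turn":[[0,0,0],[0,0,0],[0,0,0]],"fingers":[-1,-1,-1]}'; python3 -c "
from station import arm
print(arm.finish_job())"
```

```text
t: 12.4
eef_pos: [0.4265, -0.1694, 0.2252]
tool_rot: [0.773, 0.635, 0.0, -0.0]
wrist_force: [0.4, 0.4, -0.1]
gripper_width: 0.0002
the job is handed in; nothing more can be done
None
```

The cover is fully open and the job is handed in at t = 12.4 s. I felt along the six tiles with the shut fingertips. Five were rigid, at about 27–34 N. The catch was the one at y = +95 mm, which gave way at about 2 N.

I pressed the catch down about 6 mm (5.5 N), which sprang the cover loose. I then pushed the cover by its front edge to its stop, lifted off and moved clear.

Last checks:
- **Cover:** its front edge measures 60–61 mm open in the top view, and the batteries are exposed. At the stop the fingertips stalled while the force rose to about 13 N.
- **Bystanders:** the jar, bottle and tape roll look unmoved compared with the first picture.
- **Contact:** the wrist force is near zero, with the tool about 0.22 m above the table.

No check failed or disagreed.

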